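Hook the dropped rings out from under the drive guard

TASK

Two or three coloured rings have rolled under the clear guard of the belt drive, where fingers cannot reach. Lift the hooked rod off its stand, draw every ring out from under the guard with it, hang the rod back across both hooks of its stand, and lay the rings flat, side by side, on the floor of the white tray. Do not lean on the guard, and leave the other things on the bench where they stand.

Things in the scene. Friction and masses are not known exactly. Their poses are not given: they have to be found in the camera images.
- guard: fixed clear guard, open only at its front (-x) under a yellow bar. Origin: middle of the open edge on the worktop; x into the guard, z up. Inside y -85 to 85, 62 high, floor free to x 125 (grey drive housing behind, to 160); roof 4 thick, bar top at 68; posts 8 square outside the opening; outer 166 x 186. Rings start with centres 30 to 75 inside, in three lanes about 52 apart across y
- hooked_rod: 120 g; origin: middle of its black foot's underside; x along the rod to the hook, z up. Foot 50 x 30 x 6. Steel shaft, diameter 7, axis at z 27, x -72 to 150; there it turns straight down to a round tip at z 2 (the hook, diameter 7). Green upright grip plate over the foot, 50 long (x), 14 thick (y), z 31 to 87: pinch across y at about z 62. Stands on foot and tip if set down. Starts on its stand
- rod_stand: fixed stand with two upturned steel hooks at x -55 and 70. Origin under its base; x along the hanging rod, z up. Each hook is a flared U across y, open at the top: floor at z 111, 11 wide inside, prong ends 34 apart at z 127. The rod hangs with its shaft in both, the rod's origin at about x 0, y 0, z 88 in this frame, same x direction. Base 200 x 36 x 8, x -92 to 108
- ring_tray: fixed white open tray, outer 170 x 130 x 20 (x, y, z), walls and floor 4 thick; origin at the centre of its underside, z up. Three rings fit in a row along x, 54 apart
- ring_red: ring, red plastic, lying flat: outer diameter 40, hole 24, height 12, 60 g; origin at the centre of its underside, z along the hole. It starts under the guard. May be absent.
- ring_yellow: ring, yellow plastic, lying flat: outer diameter 40, hole 24, height 12, 60 g; origin at the centre of its underside, z along the hole. It starts under the guard. May be absent.
- ring_blue: ring, blue plastic, lying flat: outer diameter 40, hole 24, height 12, 60 g; origin at the centre of its underside, z along the hole. It starts under the guard. May be absent.
- stirrer_hotplate: magnetic stirrer with a round hot plate, furniture that never moves, 224 x 192 x 116 (x, y, z), knobs towards the robot; origin at the centre of its underside, axes along the world's; keep clear of it
- timer: small white bench timer, 49 x 60 x 54, loose bystander; origin at the centre of its underside
- drop_bottle: amber drop bottle with white cap, 40 diameter, 81 high, loose bystander; origin at the centre of its underside
- petri: glass petri dish, 62 diameter, 13 high, loose bystander; origin at the centre of its underside
- weigh_bottle: small glass bottle with knob lid, 37 diameter, 52 high, loose bystander; origin at the centre of its underside

How it is judged (in metres and radians):
On the way, in this order (a step that is already met when the one before it is completed fails the run):
1. the hooked rod is lifted up and off its stand (z of hooked_rod in the frame of rod_stand above 0.115 m), for 0.2 s.
2. every ring has been drawn out clear of the guard (x of each of ring_red, ring_yellow, ring_blue in the frame of guard below -0.03 m), for 0.2 s.
At the end, for the whole second after the job is handed in: every ring lies flat inside the tray on its floor (its centre within 68 mm along and 48 mm across of the tray's centre, not stacked, at rest), and the rod hangs in both hooks of its stand, level (within 0.25 rad), lying along the stand (within 0.2 rad, 45 mm lengthwise), at rest (x of ring_red in the frame of ring_tray between -0.068 and 0.068 m and y of ring_red in the frame of ring_tray between -0.048 and 0.048 m and z of each of ring_red, ring_yellow, ring_blue in the frame of ring_tray below 0.01 m and angle between each of ring_red, ring_yellow, ring_blue's own z axis and vertical below 0.2 rad and linear speed of each of ring_red, ring_yellow, ring_blue below 0.02 m/s and x of ring_yellow in the frame of ring_tray between -0.068 and 0.068 m and y of ring_yellow in the frame of ring_tray between -0.048 and 0.048 m and x of ring_blue in the frame of ring_tray between -0.068 and 0.068 m and y of ring_blue in the frame of ring_tray between -0.048 and 0.048 m and z of hooked_rod in the frame of rod_stand between 0.08 and 0.098 m and x of hooked_rod in the frame of rod_stand between -0.045 and 0.045 m and y of hooked_rod in the frame of rod_stand between -0.015 and 0.015 m and angle between hooked_rod's own z axis and vertical below 0.25 rad and angle between the x axis of hooked_rod and the x axis of rod_stand, either way round below 0.2 rad and linear speed of hooked_rod below 0.03 m/s); the robot touches nothing.
It fails at once if a bystander (timer, drop bottle, petri dish, weigh bottle) is moved more than 40 mm (distance of any of timer, drop_bottle, petri, weigh_bottle from where it was at the start of the episode above 0.04 m).
It fails at once if the arm or gripper presses on the guard with more than 15 N (contact force between any of the arm, the fingers and guard above 15 N).
Of ring_red, ring_yellow, ring_blue only 2 to 3 are there at a start; the rules pass over those that are not, and their reading is None.
At some moment in a run one of ring_red, ring_yellow, ring_blue may be knocked a few centimetres aside while the robot is not near it.
It also fails if it takes over 210 s, if anything falls off the work surface, if the arm or the gripper's body presses on something with over 40 N, if the wrist force passes 120 N, or if a joint passes its speed limit or range.

ROBOT

A 7-joint arm with a two-finger parallel gripper is mounted at the origin on a cart in front of the work surface, level with it; the furniture and walls round the work are solid. World frame = base frame: x ahead of the robot, y to its left, z up, the work surface at z = 0. Lengths are in mm, angles in rad, forces in N, time in s.
With the tool pointing down it reaches from about 400 to 900 mm from the base axis. Payload 5.6 kg.
Tool frame: the origin (TCP) lies midway between the tips of the shut fingers; the grasp point (between the pads) lies 19 mm behind it; z points along the fingers, y is the line along which they close (so a half turn about z gives the same grasp; the last joint's range is limited). The gripper opens to 92 mm and grips with 3 to 60 N. Pads are 20 mm wide; open, the fingers measure 128 mm over their backs; the gripper's body (75 mm by 189 mm) begins 69 mm behind the grasp point.
Start: joints at [1.094, 0.468, -0.012, 1.603, 0.006, 1.071, -0.056], TCP at [273.17, -589.819, 214.592] pointing down, gripper open.
Joint ranges: [-2.53, 2.53], [-0.31, 2.02], [-1.57, 1.55], [0.28, 2.44], [-1.29, 4.43], [0.15, 1.84], [-2.92, 2.92]. Speed limits (rad/s): [2.57, 2.57, 3.14, 3.14, 3.14, 3.14, 3.14].

INTERFACE

Orientations are given as a rotation vector (axis times angle).
In Python, from cell import robot, grip, kin, viewer gives the robot as it stands. Calls block until the motion is done:
- robot.movep(position, orientation): joint-space move of the TCP to a pose.
- robot.servo_line(position, feed=150, rotation=None): straight line of the TCP; rotation=None keeps the orientation; feed is the mean speed in mm/s.
- robot.goto_joints(angles): joint-space move.
- grip(opening, newtons=None): opening from 0.0 (shut) to 1.0 (fully open); newtons is the grip in N (None keeps the last); returns when the fingers have stopped.
- robot.hold(seconds).
- kin.ik(position, orientation): joint angles nearest the present ones, or None.
- robot.observe(): the state.
- viewer.read_camera(name): name is "scene" or "side" or "wrist"; returns the picture (480x640x3 uint8, red, green, blue); there is no depth.
- viewer.camera_info(name): a dict with "camera_matrix" (3x3 intrinsics, pixels), "k1" (the pictures are not rectified: a ray, as slopes to the right and down, at radius r is drawn at 1 + k1 r^2 times it, then the intrinsics apply), "R" (3x3) and "t" (3): a world point X has camera coordinates R X + t. Camera axes: x right, y down, z forward; pixel columns grow to the right and rows downward; lengths in mm; the calibration is good to about 2 mm. A picture is of the moment at which its call begins: read the wrist's pose just before it. camera_info takes no time and is no camera call; for the wrist camera it gives the pose at the moment of the call.
A pose or a line that the arm cannot do raises robot.IKError and nothing moves.
- robot.job_done(): hands the job in; it is judged then, once.
Trained networks look in the newest picture that a camera, given by its name, has taken for a name from the list of things; names that differ only in an ending like _2 or _b are one class to them, and where a whole thing is asked for, a point or a joint stands for the part that bears it (a point fixed in the world has none). Each returns a list of dicts, best first, with "confidence" (0 to 1); they miss things now and then, are a little off and sometimes report something else, mostly with a low value. They report only what shows in the picture. A call takes as long as a camera call.
- viewer.silhouettes(name, camera): "mask" (480x640 bool, what is visible of it).
- viewer.pinpoint(name, camera): "at" ([x, y, z] in mm, in the coordinates of the camera as it stood for that picture, good to about 4 mm: a listed point, or the origin of a listed thing).
The state is a dict: "t": time; "joints": joint angles; "joint_velocities": joint speeds; "joint_torque": joint torques, N m; "tcp_pos": TCP position; "tcp_rot": TCP orientation; "contact_force": force on the tool from outside, world axes, zero at the start; "wrist_torque": the same for the moment, N m; "grip_width": opening from 0.0 (shut) to 1.0 (fully open); "grip_force": force on a finger pad.
Only numpy, scipy, OpenCV 4.12 (cv2) and the standard library are available. Lean on these libraries where they do the work, as an engineer would, in place of code of your own. Each camera call takes 0.05 s, during which the arm holds its last target. There are 200 camera calls.

## Working session

There is one attempt and no reset: what is moved stays moved. The work goes in short steps, each a Python script; the robot and the scene stay as the last script left them, time stands still between calls to the robot, and variables do not carry over. Pictures are saved under pics/ and viewed, at most 14 in all, crops included, and the job is handed in when it is done.

```bash
ls; mkdir -p pics
cat > h.py <<'E'
from cell import robot, grip, kin, viewer
import numpy as np, cv2
from scipy.spatial.transform import Rotation as Rn
def snap(cam,fn=None):
    im=viewer.read_camera(cam)
    if fn: cv2.imwrite('pics/'+fn,im[:,:,::-1])
    return im
def toworld(p,ci): return np.array(ci["R"]).T@(np.array(p)-np.array(ci["t"]))
def ray(u,v,ci):
    K=np.array(ci["camera_matrix"]);d=np.array([(u-K[0,2])/K[0,0],(v-K[1,2])/K[1,1]])
    s=d.copy()
    for _ in range(20): s=d/(1+ci["k1"]*(s@s))
    R=np.array(ci["R"]);return -R.T@np.array(ci["t"]),R.T@np.array([s[0],s[1],1])
def onz(u,v,z,ci):
    o,d=ray(u,v,ci);return o+d*(z-o[2])/d[2]
def proj(X,ci):
    c=np.array(ci["R"])@np.array(X)+np.array(ci["t"]);s=c[:2]/c[2];s=s*(1+ci["k1"]*(s@s));K=np.array(ci["camera_matrix"])
    return np.array([K[0,0]*s[0]+K[0,2],K[1,1]*s[1]+K[1,2]])
def pin(n,cam,ci=None):
    ci=ci or viewer.camera_info(cam)
    return [(toworld(d["at"],ci).round(1),round(d["confidence"],2)) for d in viewer.pinpoint(n,cam)[:2]]
E
python3 - <<'E'
from h import *
for c in ("scene","side"):
    snap(c,c+"0.png");ci=viewer.camera_info(c);print(c,-np.array(ci["R"]).T@ci["t"])
    for n in "guard hooked_rod rod_stand ring_tray ring_red ring_yellow ring_blue stirrer_hotplate timer drop_bottle petri weigh_bottle".split(): print(n,pin(n,c,ci))
o=robot.observe();print(o["t"],o["tcp_rot"])
E
```

```text
pics
scene [-86.6711299  729.02193344 691.32328504]
guard [(array([539.8, 369.5,  -5.5]), 0.58)]
hooked_rod [(array([ 528.5, -422.3,   84.2]), 0.8)]
rod_stand [(array([ 521.7, -420.6,   -3.4]), 0.82)]
ring_tray [(array([ 455.6, -194.2,   -0.9]), 0.91)]
ring_red []
ring_yellow []
ring_blue []
stirrer_hotplate []
timer [(array([436.6, -39.7,   2.9]), 0.62)]
drop_bottle [(array([ 670.9, -262.7,    5.2]), 0.79)]
petri [(array([ 3.68e+02, -9.27e+01,  2.00e-01]), 0.91)]
weigh_bottle [(array([717.5, 131.7,  -1.6]), 0.8)]
side [  375.35969164 -1388.21355423   709.61252255]
guard [(array([546.5, 361.2,  -6. ]), 0.72)]
hooked_rod [(array([ 531.3, -421.4,   89.8]), 0.91)]
rod_stand [(array([ 526. , -416.8,   -1.1]), 0.67)]
ring_tray [(array([ 460.3, -195.1,    1.9]), 0.97)]
ring_red []
ring_yellow [(array([586.9, 411.8,   1.2]), 0.53)]
ring_blue []
stirrer_hotplate [(array([ 670.6, -265.4,    6.4]), 0.73)]
timer [(array([438.2, -34. ,  -0.5]), 0.71)]
drop_bottle [(array([ 667.2, -262.1,    3.8]), 0.58)]
petri [(array([ 529.9, -419.8,   87.3]), 0.44)]
weigh_bottle []
1.3 [ 3.06792991e+00  6.75997231e-01 -7.52186193e-05]
```

View pics/scene0.png

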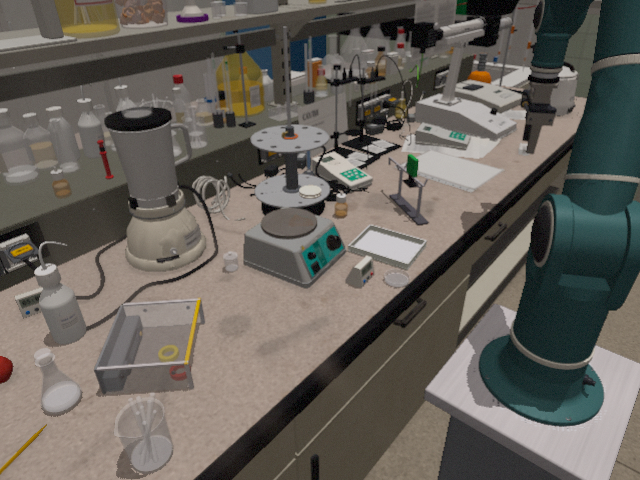

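View pics/side0.png

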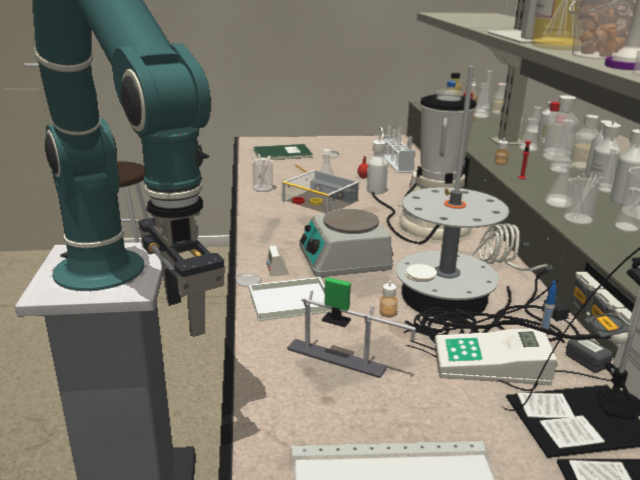

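The scene picture shows the guard with its yellow bar at (203,305)-(185,378), a yellow ring at (170,352) and a red one at (178,371). I see no blue ring. The side picture shows the rod on its stand, with the shaft at (308,302)-(415,328) and the hook on the right. Next I'll compute the geometry and look from the wrist.

Run:
```python
from h import *
cs=viewer.camera_info("scene");cd=viewer.camera_info("side")
print("bar scene",onz(203,305,66,cs),onz(185,378,66,cs))
print("rings scene",onz(170,352,12,cs),onz(178,371,12,cs),"side",onz(316,200,12,cd),onz(297,201,12,cd))
print("base side",onz(290,348,8,cd),onz(383,370,8,cd),"shaft",onz(308,302,115,cd),onz(415,328,115,cd))
print("tray side",[onz(u,v,20,cd)[:2].round() for u,v in((250,288),(320,281),(330,310),(258,318))])
print("tray scene",[onz(u,v,20,cs)[:2].round() for u,v in((348,243),(374,226),(426,242),(402,264))])
print("hotplate scene base",[onz(u,v,0,cs)[:2].round() for u,v in((245,262),(310,279),(345,250))])
def down(yaw): return (Rn.from_euler('z',yaw)*Rn.from_euler('x',np.pi)).as_rotvec()
print(Rn.from_rotvec(robot.observe()["tcp_rot"]).as_matrix().round(2).tolist())
ci=viewer.camera_info("wrist");R0=Rn.from_rotvec(robot.observe()["tcp_rot"]).as_matrix()
C=-np.array(ci["R"]).T@ci["t"];print("cam in tool",R0.T@(C-robot.observe()["tcp_pos"]),"axes",(R0.T@np.array(ci["R"]).T).round(2).tolist(),ci["camera_matrix"][0][0])
for y in (0,.5,-.5,1.57,-1.57): print(y,kin.ik([480,-420,380],down(y)) is not None, kin.ik([480,365,330],down(y)) is not None)
```

```text
bar scene [583.17846918 312.69628843  66.        ] [451.62660938 454.58505544  66.        ]
rings scene [576.11201433 409.59974454  12.        ] [522.51006565 429.01620396  12.        ] side [585.35240973 402.27023387  12.        ] [524.47763448 397.52902147  12.        ]
base side [ 446.04921069 -388.93429555    8.        ] [ 615.17719933 -475.2678033     8.        ] shaft [ 480.06893228 -394.58062415  115.        ] [ 661.09799573 -500.06241941  115.        ]
tray side [array([ 370., -163.]), array([ 534., -143.]), array([ 541., -273.]), array([ 386., -292.])]
tray scene [array([ 537., -125.]), array([ 534., -243.]), array([ 379., -260.]), array([ 375., -132.])]
hotplate scene base [array([708.,  90.]), array([529.,  39.]), array([ 541., -118.])]
[[0.91, 0.42, -0.0], [0.42, -0.91, -0.0], [-0.0, 0.0, -1.0]]
cam in tool [  76.28880953   -0.58526713 -170.11483299] axes [[-0.0, -0.96, -0.27], [1.0, -0.0, -0.0], [0.0, -0.27, 0.96]] 367.6147570145213
0 True True
0.5 True True
-0.5 True True
1.57 True True
-1.57 True True
```

```bash
cat >> h.py <<'E'
def down(yaw): return (Rn.from_euler('z',yaw)*Rn.from_euler('x',np.pi)).as_rotvec()
def see(names,fn=None):
    ci=viewer.camera_info("wrist");snap("wrist",fn)
    for n in names: print(n,pin(n,"wrist",ci))
    return ci
E
python3 - <<'E'
from h import *
robot.movep([540,-440,300],down(-.47));ci=see(["rod_stand","hooked_rod","ring_tray","drop_bottle"],"w_stand.png")
np.save("ci_stand.npy",ci,allow_pickle=True)
robot.movep([500,0,330],down(0.2))
robot.movep([560,390,280],down(.74));ci=see(["guard","ring_red","ring_yellow","ring_blue"],"w_guard.png")
np.save("ci_guard.npy",ci,allow_pickle=True);o=robot.observe();print(o["t"],o["joints"])
E
```

```text
rod_stand [(array([ 523.1, -414.6,   -0.8]), 0.97)]
hooked_rod [(array([ 527.9, -420.3,   86.6]), 0.98)]
ring_tray []
drop_bottle [(array([ 670.2, -261.6,    1.7]), 0.96)]
guard [(array([540.5, 367.4,  -2.4]), 0.57)]
ring_red []
ring_yellow []
ring_blue []
6.1083 [-0.32945277  0.52677459 -0.48993721  1.41730572  0.25190049  1.25915554
 -1.67252095]
```

View pics/w_stand.png

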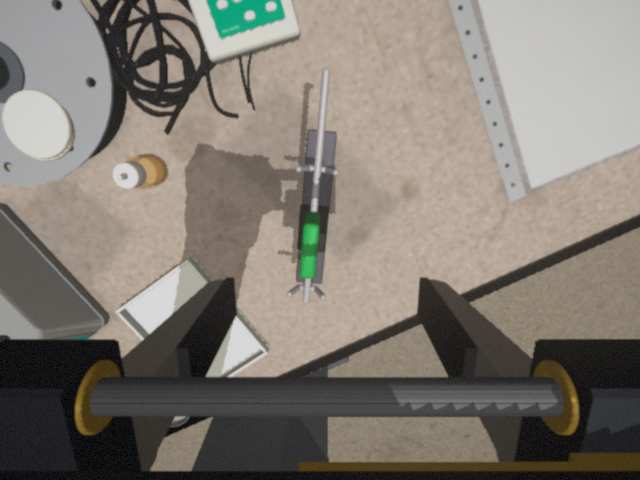

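View pics/w_guard.png

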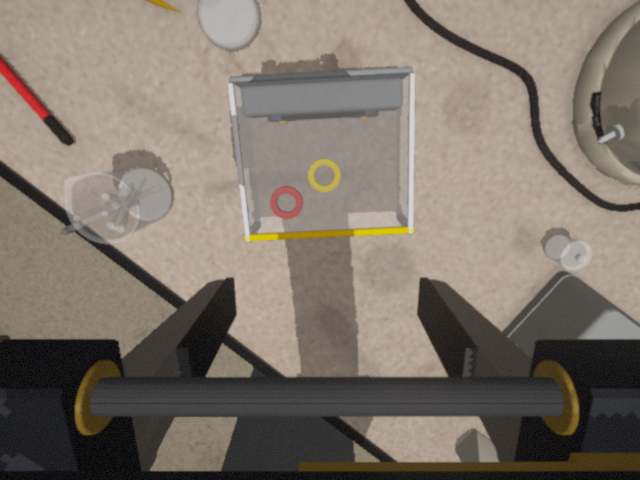

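The stand picture shows the shaft running (306,300)-(325,70), with the hooks at (307,293) and (318,170). The guard picture shows the bar at (247,238)-(412,230), the back corners at (232,78) and (413,70), yellow at (325,176), red at (286,202), and no blue ring.

Run:
```python
from h import *
cg=np.load("ci_guard.npy",allow_pickle=True).item();cs=np.load("ci_stand.npy",allow_pickle=True).item()
P=[onz(u,v,z,cg)[:2] for u,v,z in((247,238,68),(412,230,68),(232,78,66),(413,70,66))]
print("guard top",np.round(P),np.linalg.norm(P[0]-P[1]),np.linalg.norm(P[0]-P[2]))
yax=P[0]-P[1];xax=(P[2]+P[3]-P[0]-P[1]);y1=np.arctan2(-yax[0],yax[1]);y2=np.arctan2(xax[1],xax[0]);print("yaw",y1,y2)
# fit rect, centre minus 83 along x
yaw=(y1+y2)/2;c=np.mean(P,0);ex=np.array([np.cos(yaw),np.sin(yaw)]);ey=np.array([-ex[1],ex[0]])
im=cv2.imread("pics/w_guard.png")[:,:,::-1].astype(int);r,g,b=im[...,0],im[...,1],im[...,2]
m=np.zeros(r.shape,bool);m[100:228,250:405]=1
for nm,k in(("yellow",(r-b>70)&(g-b>50)&m),("red",(r-g>60)&m)):
    k=k.copy();k[:140]=0;v,u=np.nonzero(k);uc,vc=(u.min()+u.max())/2,(v.min()+v.max())/2
    w=onz(uc,vc,9,cg)[:2];print(nm,len(u),uc,vc,u.min(),u.max(),v.min(),v.max(),w)
    for o in ((P[0]+P[1])/2, c-83*ex): print("   guard frame",(w-o)@ex,(w-o)@ey)
print("origins",(P[0]+P[1])/2,c-83*ex)
# stand
A=onz(306,300,115,cs)[:2];B=onz(325,70,115,cs)[:2];print("shaft",A,B,np.linalg.norm(A-B),np.arctan2(*(B-A)[::-1]))
H=[onz(u,v,118,cs)[:2] for u,v in((307,293),(318,170))];print("hooks",H,np.linalg.norm(H[0]-H[1]))
d=(B-A)/np.linalg.norm(B-A);print("rod origin from tail/hook",A+72*d,B-153*d)
hd=(H[1]-H[0])/np.linalg.norm(H[1]-H[0]);print("stand origin",H[0]+55*hd,H[1]-70*hd)
im=cv2.imread("pics/w_stand.png")[:,:,::-1].astype(int);k=(im[...,1]-im[...,0]>60)&(im[...,1]-im[...,2]>40);k[:190]=0;v,u=np.nonzero(k);print("green",u.min(),u.max(),v.min(),v.max())
```

```text
guard top [[481. 432.]
 [607. 307.]
 [596. 544.]
 [719. 419.]] 177.83567778480457 159.9451868556491
yaw 0.786523203716822 0.7810548610536929
yellow 530 356.0 193.0 308 404 159 227 [592.47695261 369.18560323]
   guard frame 33.869564424845336 -34.26099509343832
   guard frame 37.296955684150916 -34.04342940569001
red 453 286.0 202.5 271 301 187 218 [527.05193826 424.13757866]
   guard frame 26.327048985090347 50.8463639689533
   guard frame 29.754440244395926 51.06392965670161
origins [544.30187972 369.53990694] [542.0280459  366.96618873]
shaft [ 467.92921977 -381.36545293] [ 656.80710833 -500.32832139] 223.21966950678222 -0.5620722688087351
hooks [array([ 475.63578605, -386.79751557]), array([ 582.21162095, -454.81108967])] 126.42885290055965
rod origin from tail/hook [ 528.85220208 -419.73719028] [ 527.34577092 -418.78837953]
stand origin [ 521.99918163 -416.38527572] [ 523.20366295 -417.15394039]
green 300 318 223 277
```

```bash
cat >> h.py <<'E'
GO=np.array([542,367.3]);GY=.784;gx=np.array([np.cos(GY),np.sin(GY)]);gy=np.array([-gx[1],gx[0]])
def g2w(x,y): return GO+x*gx+y*gy
def w2g(p): d=np.array(p[:2])-GO;return np.array([d@gx,d@gy])
E
python3 - <<'E'
from h import *
cg=np.load("ci_guard.npy",allow_pickle=True).item()
print("yellow",w2g(onz(324.5,176,9,cg)),"red",w2g(onz(286,202.5,9,cg)))
for x in(-235,-220,-150):
  for y in (-52,0,52): print(x,y,kin.ik([*g2w(x,y),44],down(GY)) is not None,end=' ')
robot.movep([500,0,330],down(0.2))
Y=-.565
robot.movep([528,-419.5,230],down(Y))
robot.servo_line([528,-419.5,131],80)
grip(0.0,40);o=robot.observe();print(o["grip_width"]*92,o["grip_force"],o["contact_force"])
robot.servo_line([528,-419.5,175],40);robot.servo_line([528,-419.5,300],100)
robot.hold(.3);snap("wrist","w_rod.png");o=robot.observe();print(o["t"],o["joints"],o["contact_force"],o["wrist_torque"],o["grip_width"]*92)
print(pin("hooked_rod","wrist"))
E
```

```text
yellow [59.12556531  2.60600873] red [29.54936161 50.8014776 ]
-235 -52 True -235 0 True -235 52 True -220 -52 True -220 0 True -220 52 True -150 -52 True -150 0 True -150 52 True 13.901647234750815 39.99917149543762 [0.71034455 0.43931124 0.38802475]
14.725 [ 0.61490659  0.44509934  0.00990221  1.4404151  -0.00448903  1.25643793
 -1.51056176] [-0.57615825 -0.65522941 -0.36310499] [ 0.05947625  0.02314145 -0.00532136] 13.744828392278302
[(array([ 527.7, -419.9,  255.7]), 0.67)]
```

View pics/w_rod.png

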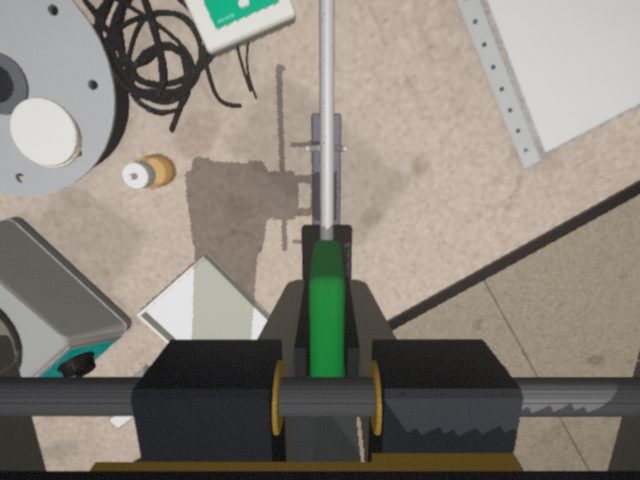

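The rod is held straight, with its shaft along column 326 and the hook end just out of frame. Next I carry it to the guard and position the hook over the red ring.

Run:
```python
from h import *
o=robot.observe();T=np.array(o["tcp_pos"]);ci=viewer.camera_info("wrist");R=Rn.from_rotvec(o["tcp_rot"]).as_matrix()
for u,v in((326,230),(326.5,5)): print("shaft in tool",R.T@(onz(u,v,284,ci)-T))
robot.movep([480,-150,300],down(-.2));robot.movep([440,150,280],down(.4))
yl=50.8
robot.movep([*g2w(-195,yl),150],down(GY))
robot.servo_line([*g2w(-195,yl),60],80)
o=robot.observe();T=np.array(o["tcp_pos"]);R=Rn.from_rotvec(o["tcp_rot"]).as_matrix();print(o["t"],o["contact_force"],w2g(T))
ci=viewer.camera_info("wrist");snap("wrist","w_in.png");print(pin("ring_red","wrist",ci),pin("ring_yellow","wrist",ci))
cs=viewer.camera_info("scene");snap("scene","s_in.png")
tip=np.array([*g2w(-45,yl),44]);print("expected shaft end px",proj(tip,cs),"tip",proj([*g2w(-45,yl),19],cs),"ring red",proj([*g2w(29.5,50.8),12],cs))
im=cv2.imread("pics/s_in.png");cv2.imwrite("pics/s_inc.png",cv2.resize(im[290:410,80:240],None,fx=4,fy=4,interpolation=cv2.INTER_CUBIC))
```

```text
shaft in tool [28.98280709  0.29065671 15.87486424]
shaft in tool [132.26943858   0.56707326  15.85330797]
19.0417 [ 0.22903093  0.41927727 -1.12321602] [-194.57415386   50.74727948]
[] []
expected shaft end px [216.01312619 353.52234231] tip [217.66030613 362.95022014] ring red [178.73569101 368.31722899]
```

View pics/s_inc.png

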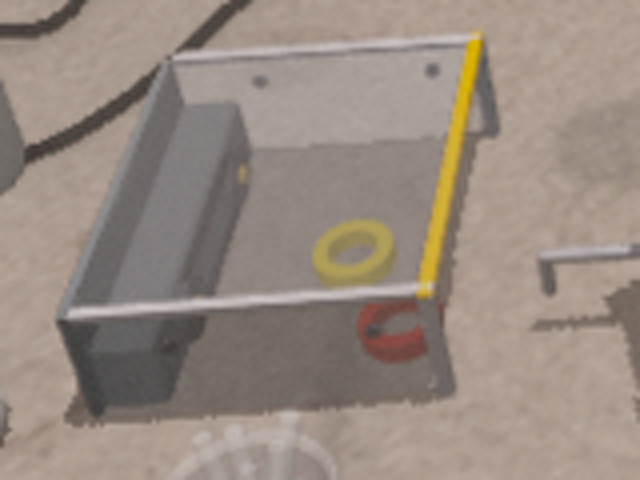

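View pics/w_in.png

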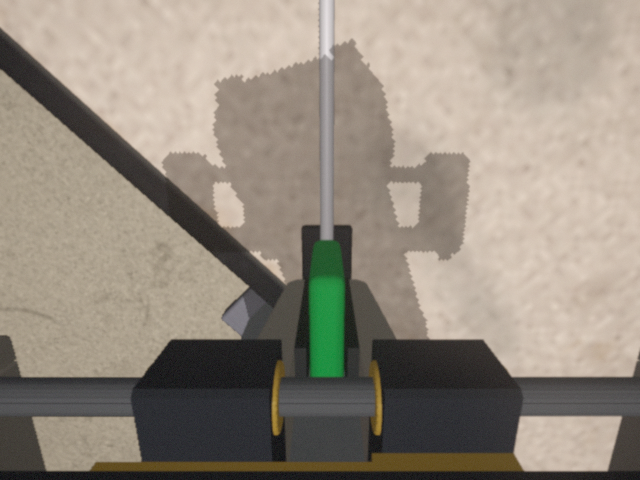

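The crop puts the hook's shaft end at scene (216,354), which matches the predicted pixel. Red is centred at about (178,372) and yellow at (168.5,353). Inserting the hook into red.

Run:
```python
from h import *
cs=viewer.camera_info("scene")
r=w2g(onz(178.2,372.5,6,cs));y=w2g(onz(168.5,353.2,6,cs));print("scene est red",r,"yellow",y)
p=np.array([29.5,50.8])*.7+r*.3;print(p)
L=lambda x,y,z,f:robot.servo_line([*g2w(x,y),z],f)
L(-195,p[1],60,80);L(p[0]-150,p[1],60,80);L(p[0]-150,p[1],46,25)
robot.hold(.2);print(robot.observe()["contact_force"])
snap("scene","s_h.png");im=cv2.imread("pics/s_h.png");a=cv2.resize(im[310:400,110:230],None,fx=6,fy=6,interpolation=cv2.INTER_CUBIC)
cv2.imwrite("pics/s_hc.png",a)
```

```text
scene est red [30.70470781 55.61846736] yellow [58.57984824  2.78633206]
[29.86141234 52.24554021]
[-0.17592716 -0.2755903  -1.04645432]
```

View pics/s_hc.png

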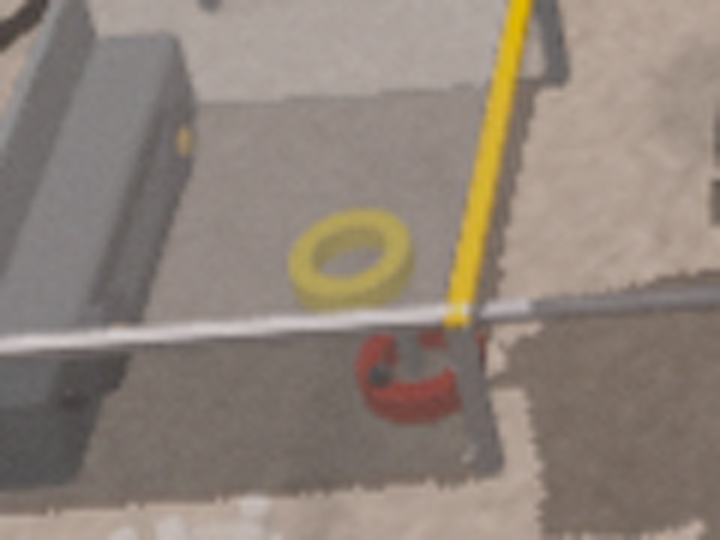

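The hook stands in the hole of the red ring, about (410,360) in the crop, with no contact force. Drawing it out.

Run:
```python
from h import *
L=lambda x,y,z,f:robot.servo_line([*g2w(x,y),z],f)
L(-236,52.2,46,50);print(robot.observe()["contact_force"],robot.observe()["t"]);robot.hold(.2);L(-236,52.2,68,40)
snap("scene","s_r.png");cs=viewer.camera_info("scene")
m=cv2.imread("pics/s_r.png")[:,:,::-1].astype(int);k=(m[...,0]-m[...,1]>70)&(m[...,0]-m[...,2]>60);k[:320]=0;k[:,:150]=0;k[:,330:]=0
v,u=np.nonzero(k);print(len(u),u.min(),u.max(),v.min(),v.max());q=onz((u.min()+u.max())/2,(v.min()+v.max())/2,6,cs);print("red",q,w2g(q))
print(pin("ring_red","scene",cs),pin("ring_yellow","scene",cs))
p=(58.8,2.7)
L(-236,p[1],62,100);L(p[0]-150,p[1],60,80);L(p[0]-150,p[1],46,25);robot.hold(.2);print(robot.observe()["contact_force"])
snap("scene","s_y.png");im=cv2.imread("pics/s_y.png");cv2.imwrite("pics/s_yc.png",cv2.resize(im[310:410,110:270],None,fx=5,fy=5,interpolation=cv2.INTER_CUBIC))
```

```text
[-0.1543831   0.17925876 -0.90692107] 24.0
171 225 245 358 373
red [454.00378816 347.38038309   6.        ] [-76.37524369  48.03068383]
[(array([454. , 345.5,  -1.3]), 0.5)] [(array([717.6, 131.4,  -2.2]), 0.26)]
[-0.45816891 -0.39958759 -0.5564655 ]
```

View pics/s_yc.png

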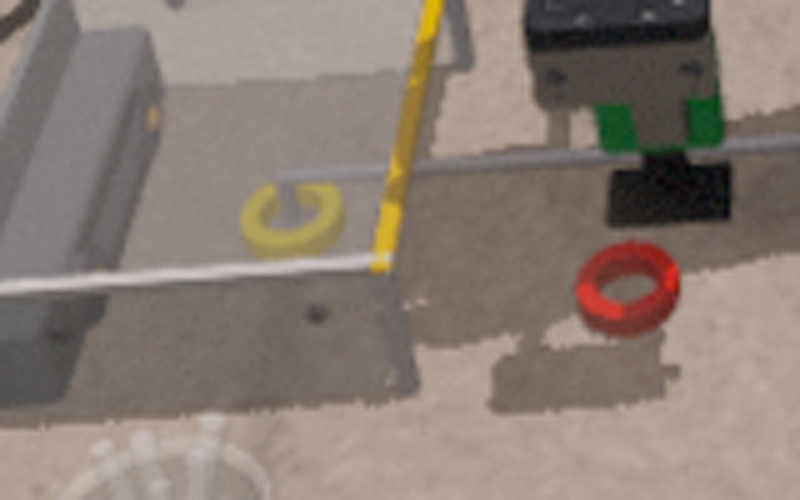

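Red lies outside at crop (628,288), and the hook is in the hole of yellow at (290,210). Drawing yellow out, then hanging the rod back.

Run:
```python
from h import *
L=lambda x,y,z,f:robot.servo_line([*g2w(x,y),z],f)
L(-180,2.7,46,50);L(-238,-12,46,50);robot.hold(.3);L(-238,-12,70,40)
cs=viewer.camera_info("scene");snap("scene","s_y2.png");print(pin("ring_red","scene",cs),pin("ring_yellow","scene",cs))
L(-238,-12,200,120)
m=cv2.imread("pics/s_y2.png")[:,:,::-1].astype(int);k=(m[...,0]-m[...,2]>90)&(m[...,1]-m[...,2]>70);k[:320]=0;k[:,:205]=0;k[:,330:]=0
v,u=np.nonzero(k);print(len(u))
if len(u): print(u.min(),u.max(),v.min(),v.max());q=onz((u.min()+u.max())/2,(v.min()+v.max())/2,6,cs);print("yellow",q,w2g(q))
robot.movep([440,150,290],down(.4));robot.movep([480,-150,300],down(-.2));robot.movep([528,-419.5,300],down(-.565))
robot.hold(.3);robot.servo_line([528,-419.5,190],100)
o=robot.observe();print(o["t"],o["grip_width"]*92,o["wrist_torque"],o["contact_force"])
robot.servo_line([528,-419.5,133],30);robot.hold(.3);print(robot.observe()["contact_force"])
cd=viewer.camera_info("side");snap("side","d1.png");im=cv2.imread("pics/d1.png");cv2.imwrite("pics/d1c.png",cv2.resize(im[250:390,250:450],None,fx=4,fy=4,interpolation=cv2.INTER_CUBIC))
print(pin("hooked_rod","side",cd))
```

```text
[(array([453.2, 350.3,   0.9]), 0.51)] [(array([492.6, 305.4,  -1.4]), 0.6), (array([367.6, -90.3,   0. ]), 0.59)]
215
229 247 336 352
yellow [493.16263501 304.79615595   6.        ] [-78.71653561  -9.77372812]
38.625 14.165401283491958 [ 0.06672284 -0.02173938  0.01501233] [ 0.63030043  0.09283606 -0.78927566]
[-0.85830224  0.3263721  -1.75170793]
[(array([ 530.6, -422.4,   93.3]), 0.75)]
```

View pics/d1c.png

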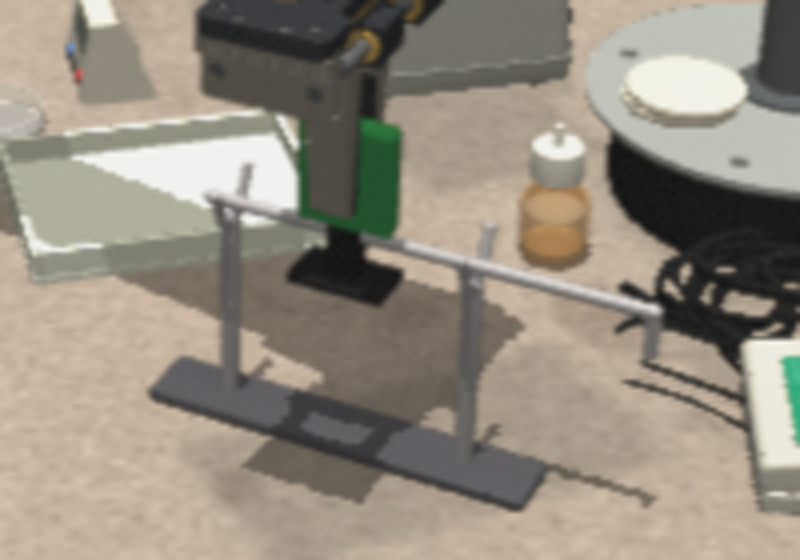

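The rod lies in both hooks. Releasing it, then looking at the tray and the rings.

Run:
```python
from h import *
robot.servo_line([528,-419.5,131.5],20);grip(0.5);robot.hold(.3);grip(1.0);robot.servo_line([528,-419.5,260],100)
ci=viewer.camera_info("wrist");snap("wrist","w_hung.png");print(pin("hooked_rod","wrist",ci))
robot.movep([525,-190,300],down(0));ci=viewer.camera_info("wrist");snap("wrist","w_tray.png");print("tray",pin("ring_tray","wrist",ci))
s=viewer.silhouettes("ring_tray","wrist")
if s:
    c=cv2.convexHull(np.argwhere(s[0]["mask"])[:,::-1].astype(np.float32))[:,0]
    W=np.array([onz(u,v,20,ci)[:2] for u,v in c],np.float32);print(s[0]["confidence"],cv2.minAreaRect(W))
robot.movep([440,100,290],down(.4))
robot.movep([*(g2w(-20,20)),250],down(GY));ci=viewer.camera_info("wrist");snap("wrist","w_rings.png");np.save("ci_r.npy",ci,allow_pickle=True)
print(pin("ring_red","wrist",ci),pin("ring_yellow","wrist",ci))
m=cv2.imread("pics/w_rings.png")[:,:,::-1].astype(int)
for n,k in(("red",(m[...,0]-m[...,1]>80)&(m[...,0]-m[...,2]>70)),("yellow",(m[...,0]-m[...,2]>90)&(m[...,1]-m[...,2]>70))):
    N,lb,st,ce=cv2.connectedComponentsWithStats(k.astype(np.uint8))
    for s_ in st[1:]:
        if s_[4]>150:
            q=onz(s_[0]+s_[2]/2-.5,s_[1]+s_[3]/2-.5,9,ci);print(n,s_,q,w2g(q))
print(robot.observe()["t"])
```

```text
[(array([ 527.5, -423.5,   84.6]), 0.66)]
tray [(array([ 457.1, -194. ,   -2.1]), 0.7)]
0.55 ((459.9236145019531, -193.90737915039062), (171.52218627929688, 129.51739501953125), 8.115849494934082)
[(array([5.399e+02, 3.644e+02, 2.000e-01]), 0.22)] [(array([476.5, 335.3,  -1.1]), 0.84)]
red [  0   1  36  51 541] [426.33990297 713.25460763   9.        ] [162.38627534 326.6382497 ]
red [276 237  33  32 528] [446.4292036  355.95372758   9.        ] [-75.68497911  59.44997023]
yellow [ 250  188  192    9 1297] [540.45058104 362.17330347   9.        ] [-4.71718525 -2.5361151 ]
yellow [309 229  34  33 570] [480.63058131 334.48838028   9.        ] [-66.62421951  20.10028144]
48.0667
```

View pics/w_rings.png

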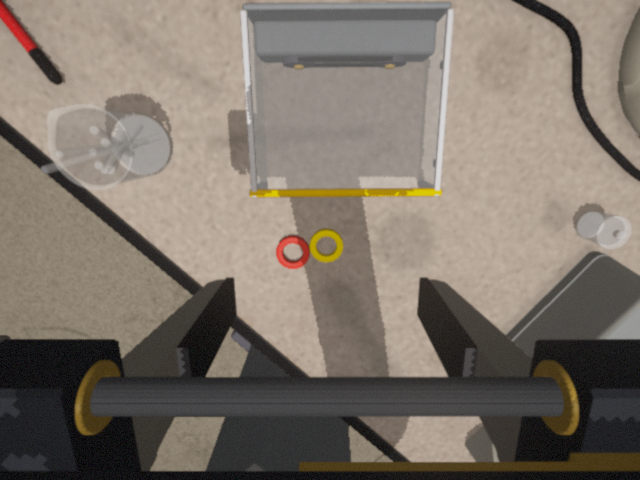

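View pics/w_tray.png

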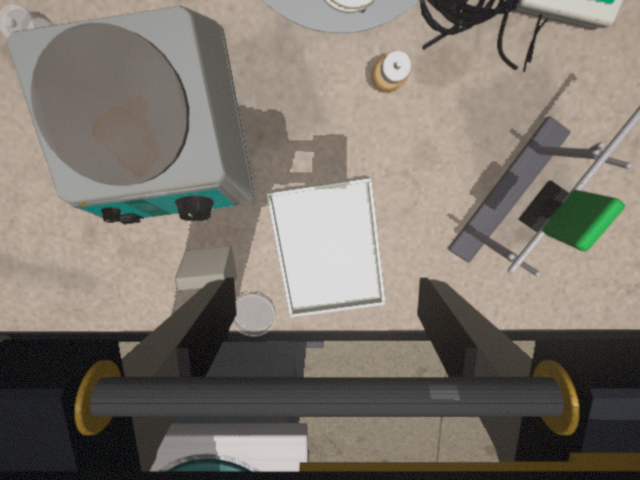

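Red lies at (292,252) and yellow at (326,246) in the wrist picture. Yellow was knocked over and now touches red. The tray is empty and the rod hangs on its stand. I'll pick each ring across the line joining the two.

Run:
```python
from h import *
rings={"yellow":np.array([480.6,334.5]),"red":np.array([446.4,356.])}
TC=np.array([458.7,-194.]);ty=.14;tx=np.array([np.cos(ty),np.sin(ty)]);Y=-.56
def at(): o=robot.observe();return o["t"],round(o["grip_width"]*92,1),round(o["grip_force"],1),np.round(o["contact_force"],1)
for n,s in(("yellow",12),("red",-38)):
    p=rings[n];d=TC+s*tx
    robot.movep([*p,120],down(Y));grip(.63);robot.servo_line([*p,30],100);robot.servo_line([*p,4],40)
    print(n,at());grip(0,20);print(at())
    robot.servo_line([*p,150],120);print(at())
    robot.movep([430,80,260],down(-.2));robot.movep([*d,140],down(ty));robot.servo_line([*d,30],100);robot.servo_line([*d,9.5],25);print(at())
    grip(.55);robot.hold(.2);robot.servo_line([*d,140],100)
    if n=="yellow":
        robot.movep([430,80,260],down(-.2)); robot.movep([*g2w(-20,20),250],down(GY));ci=viewer.camera_info("wrist")
        m=snap("wrist","w_r2.png").astype(int);k=(m[...,0]-m[...,1]>80)&(m[...,0]-m[...,2]>70)
        for s_ in cv2.connectedComponentsWithStats(k.astype(np.uint8))[2][1:]:
            if s_[4]>150 and s_[1]>50:
                q=onz(s_[0]+s_[2]/2-.5,s_[1]+s_[3]/2-.5,9,ci);print("red now",s_,q)
                if np.linalg.norm(q[:2]-rings["red"])<60: rings["red"]=q[:2]
robot.movep([525,-190,300],down(0));snap("wrist","w_fin.png");snap("side","d_fin.png");print(at())
```

```text
yellow (51.4917, 57.9, 0.0, array([ 0.7, -1.1,  0. ]))
(51.9167, 39.2, 20.0, array([-0.2,  0. ,  1.3]))
(53.2833, 38.9, 20.0, array([-0.1, -0.4, -0.1]))
(57.7417, 39.0, 20.0, array([ 0.3, -0.8, -0.1]))
red now [276 237  33  31 494] [446.74548451 356.19391754   9.        ]
red (65.4083, 58.5, 0.0, array([-0.1, -0.1,  0.3]))
(65.8333, 39.1, 20.0, array([-0.1, -0.3,  1.2]))
(67.2, 39.0, 20.0, array([ 0.2,  0. , -0.1]))
(71.8667, 39.1, 20.0, array([ 0.1,  0. , -0.8]))
(74.7833, 50.9, 0.0, array([-0.5, -0.1, -0.1]))
```

View pics/w_fin.png

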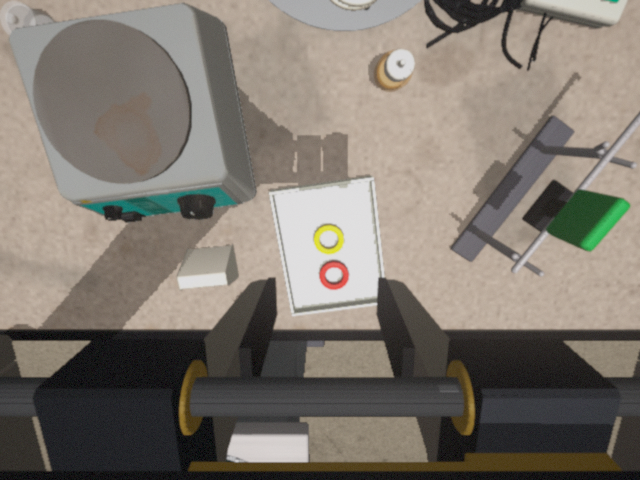

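The yellow ring (328,239) and the red ring (334,275) lie flat in the tray, and the rod hangs in both hooks.

```bash
python3 -c "
from h import *
robot.hold(.5);print(robot.job_done())"
```

```text
the job is handed in; nothing more can be done
None
```

I handed the job in: only the red and yellow rings were under the guard (no blue), and in the last picture both lie flat in the tray with the rod back in both hooks; the hand-in gave no verdict.

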